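# Set the polariser ring of a light base to its marker

## Task

Push the upright pin of the polariser ring's lever around its arc, with a fingertip and without gripping it, until the lever points straight at the middle of the flat round marker on the scale (not the narrow bar) and leave it there. Then press the lamp button on top of the light base fully down and let it spring back. Push gently, leave the dish lying on the stage, and move nothing else on the bench.

Things in the scene. Friction and masses are not known exactly. Their poses are not given: they have to be found in the camera images.
- light_base: White flat microscope light base, 270 x 270 mm and 60 mm high, fixed to the bench. Origin: centre of its underside, right below the ring's axis; x and y along its sides, z up. At yaw 0 the side with the scale faces the robot (-x). An opal stage disc (86 mm across, its top 14 mm above the base's top) stands in the middle, inside the ring.
- ring_axis (a point): Point on the polariser ring's vertical turning axis, at the height of the base's top face. Same axes as the light base.
- polariser (a joint): Angle of the polariser ring (dark, 124 mm across, 12 mm high, round the stage disc) with its lever, rad. 0: the lever points along the light base's own -x; positive turns counterclockwise seen from above; stops at -1.4 and 1.4. It takes about 2 N at the pin to turn, has no spring and stays where it is left.
- lever_pin (a point): Centre of the top of the black upright pin (12 mm diameter, top 47 mm above the base's top) on the lever, 85 mm from the ring's axis. The pin stands on a flat steel bar (9 mm wide, top 13 mm above the base's top) that runs out from the ring and ends in a small point 100 mm from the axis. This point turns with the ring; its -x points outward along the lever, z up.
- round_marker_c (a point): Centre of the top of the flat round steel marker, 22 mm across and 5 mm high, fixed on the base's top on the scale outside the pin's path, 104 to 129 mm from the ring's axis, to one side of the lever. The lever is set when it points at the middle of this disc. The fingers can pass above it.
- bar_marker_c (a point): Centre of the top of the other marker, a narrow steel bar 9 x 30 mm and 8 mm high, also fixed on the scale, on the other side of the lever. Not the one to set.
- lamp_top (a point): Centre of the top of the round black lamp push button (26 mm across, in a grey housing) on the top face of the light base. It presses straight down 6 mm, takes 5 N to go fully down, and springs back.
- lamp (a joint): Travel of the lamp button, m: 0 up, 0.006 fully down.
- dish: Clear dish with a small specimen, 60 mm across, 13 mm high, loose on the middle of the stage disc. Origin: centre of its underside.
- vial: Small glass vial, 22 mm across, 45 mm high, standing loose on the light base's far left corner. Origin: centre of its underside.
- specimen_box: Open wooden box 110 x 80 x 35 mm, loose, left of the base. Origin: centre of its underside.
- case: Red flat case 110 x 180 x 22 mm, loose, right of the base. Origin: centre of its underside.
- tube_rack: White empty tube rack 100 x 200 x 60 mm, loose, far left. Origin: centre of its underside.
- beaker: Clear beaker, 76 mm across, 85 mm high, loose, far right. Origin: centre of its underside.
- amber_jar: Amber jar, 52 mm across, 60 mm high, loose, near left. Origin: centre of its underside.
- forceps: Steel forceps 125 mm long, 6 mm high, lying loose right of the base. Origin: middle, on its underside.

How it is judged:
By the outcome, as a careful person would: the job done as asked, in the order asked, and still so for the second after the job is handed in, with the robot touching nothing.
It also fails if it takes over 48 s, if anything falls off the work surface, if the arm or the gripper's body presses on something with over 40 N, if the wrist force passes 120 N, or if a joint passes its speed limit or range.

## Robot

A 7-joint arm with a two-finger parallel gripper is mounted at the origin on the work surface. World frame = base frame: x ahead of the robot, y to its left, z up, the work surface at z = 0. Lengths are in m, angles in degrees, forces in N, time in s.
With the tool pointing down it reaches from about 0.425 to 0.95 m from the base axis. Payload 16.7 kg.
Tool frame: the origin (TCP) lies midway between the tips of the shut fingers; the grasp point (between the pads) lies arm.hold_point_z behind it (arm.hold_point_z is the distance from the TCP to the grasp point, in m); z points along the fingers, y is the line along which they close (so a half turn about z gives the same grasp; the last joint's range is limited). The gripper opens to 94 mm and grips with 3 to 60 N. Pads are 16 mm wide; open, the fingers measure 119 mm over their backs; the gripper's body (75 mm by 177 mm) begins 78 mm behind the grasp point.
Start: joints at [-84.196, 24.414, 4.234, 92.017, -1.954, 63.644, -3.845], TCP at [0.168, 0.654, 0.205] pointing down, gripper open.
Joint ranges: [-163.25, 163.25], [-28.42, 122.38], [-70.27, 78.77], [12.13, 141.07], [-58.53, 238.53], [9.26, 117.41], [-156.51, 156.51]. Speed limits (degrees/s): [108.29, 108.29, 136.94, 136.94, 172.46, 172.46, 172.46].

## Interface

Orientations are given as a 3x3 rotation matrix whose columns are the frame's x, y, z axes.
In Python, from plant import arm gives the robot as it stands. The module is installed in compiled form; this text tells all that it offers.
- The arm moves only by the tool apply_moves, never from a script. Its argument "targets" is a list of rows, each a list of 7 numbers: the shift along the tool's x, y, z in mm, then the turn, a rotation vector about the tool's x, y, z in degrees, then the opening, from -1 (shut) to 1 (fully open). In form: [[dx, dy, dz, wx, wy, wz, fingers], ...]. A call has 1 to 12 rows; each row is the pose to reach, as a shift and turn from the pose commanded when the call began, along the tool's axes at that moment; what a row does not reach only later rows make up. A row lasts 1/8 s, in which the tool goes at most 62.5 mm and 10.7 degrees, less where a joint would pass 70% of its speed; a pose out of reach is approached as far as the arm can. A call with a gripper value outside its range is refused whole. The fingers move at their own pace and stop on an object; "squeeze" is the grip in N (left out, the last holds). Time passes only in rows, so rows that repeat a pose let the fingers close. It gives the time, the measured TCP pose, the force, the opening and the grip force at its end, in the units of the state.
- arm.get_obs(): the state, without advancing time (a new reading comes with each control period).
- arm.capture(name): name is "scene" or "top"; returns a dict with "pixels" (420x560x3 uint8, red, green, blue), "fx", "fy", "cx", "cy" (pixels), "rvec" (rotation vector, rad) and "tvec" (3), from world to camera coordinates, as OpenCV has them. Camera axes: x right, y down, z forward; pixel columns grow to the right and rows downward; lengths in m; the calibration is good to about 2 mm. A picture is of the moment at which its call begins. There is no depth.
- arm.close_job(): hands the job in; it is judged then, once.
The state is a dict: "time": time; "joint_pos": joint angles; "dq": joint speeds; "joint_torque": joint torques, N m; "eef_pos": TCP position; "orientation": TCP orientation; "ft_force": force on the tool from outside, world axes, zero at the start; "ft_torque": the same for the moment, N m; "width": finger opening in m; "grip_force": force on a finger pad.
Only numpy, scipy, OpenCV 4.12 (cv2) and the standard library are available. Lean on these libraries where they do the work, as an engineer would, in place of code of your own. Each camera call takes 0.05 s, during which the arm holds its last target. There are 200 camera calls.

## Working session

There is one attempt and no reset: what is moved stays moved. The work goes in short steps, Python scripts to look and compute and a tool call to move; the robot and the scene stay as the last step left them, time stands still between calls to the robot, and variables do not carry over. Pictures are saved under pics/ and viewed, at most 10 in all, crops included, and the job is handed in when it is done.

Besides the shell and the picture viewer there is one more tool, called by a JSON object that holds its "method" and its "body", one argument or row to a line. apply_moves: Moves the arm, as the interface text tells. Its arguments: {"type":"object","properties":{"targets":{"type":"array"},"squeeze":{"type":"number"}},"required":["targets"]}

```bash
mkdir -p pics; cat > h.py <<'E'
import numpy as np, cv2
from plant import arm
def cap(n,f):
    c=arm.capture(n); cv2.imwrite('pics/'+f,cv2.cvtColor(c['pixels'],cv2.COLOR_RGB2BGR)); np.save('pics/'+f+'.npy',c,allow_pickle=True); return c
def ray(c,u,v,z):
    R=cv2.Rodrigues(np.array(c['rvec'],float))[0]; t=np.array(c['tvec'],float).ravel()
    o=-R.T@t; d=R.T@np.array([(u-c['cx'])/c['fx'],(v-c['cy'])/c['fy'],1]); return o+d*(z-o[2])/d[2]
def proj(c,p):
    K=np.array([[c['fx'],0,c['cx']],[0,c['fy'],c['cy']],[0,0,1.]])
    return cv2.projectPoints(np.array(p,float).reshape(-1,1,3),np.array(c['rvec'],float),np.array(c['tvec'],float),K,None)[0].reshape(-1,2)
E
python3 - <<'E'
from h import *
for n in('scene','top'):
    c=cap(n,n+'0.png'); R=cv2.Rodrigues(np.array(c['rvec'],float))[0]; print(n,-R.T@np.array(c['tvec']).ravel(),c['fx'])
o=arm.get_obs();print(o,arm.hold_point_z)
E
```

```text
scene [ 1.13390078 -0.33243917  0.98161526] 456.9619074239725
top [ 0.45228205 -0.0251121   1.03733336] 390.35371527449354
{'time': 0.1, 'joint_pos': array([-84.19604846,  24.4470408 ,   4.23153327,  92.04838232,
        -1.9534109 ,  63.64462509,  -3.8449661 ]), 'dq': array([-0.00502622, -0.1067897 ,  0.02642618, -0.0907739 , -0.02891788,
       -0.05568677, -0.03217095]), 'joint_torque': array([ 8.22325906e-03, -9.37455940e+01,  3.67745116e+00, -4.55033934e+01,
       -4.85074322e-02,  1.68968149e-02,  3.95731968e-05]), 'eef_pos': array([0.16744976, 0.65348204, 0.20483583]), 'orientation': array([[-9.68705433e-01,  2.48213097e-01, -2.05575722e-04],
       [ 2.48213166e-01,  9.68704734e-01, -1.16703848e-03],
       [-9.05320618e-05, -1.18154312e-03, -9.99999298e-01]]), 'ft_force': array([-0.60954244,  0.31337141,  1.06199445]), 'ft_torque': array([-0.0237692 ,  0.04428422, -0.02289867]), 'grip_force': 0.0, 'width': 0.09419704472318635} 0.0188
```

View pics/top0.png

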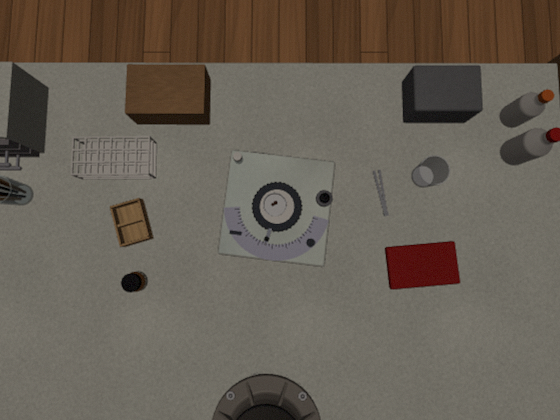

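View pics/scene0.png

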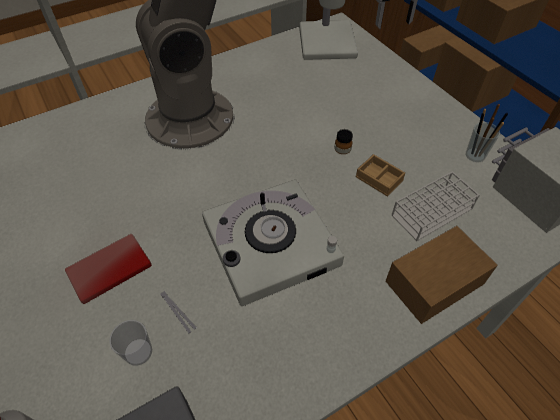

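The top view shows the ring at about (277,206), the pin at (267,237), the round marker at (311,242), the bar marker at (236,233), the lamp at (324,198) and the vial at (237,158). The scene view agrees. Next I'll measure from enlarged crops.

```bash
python3 - <<'E'
from h import *
t=np.load('pics/top0.png.npy',allow_pickle=True).item(); s=np.load('pics/scene0.png.npy',allow_pickle=True).item()
def crop(c,x,y,w,h,k): return cv2.cvtColor(cv2.resize(c['pixels'][y:y+h,x:x+w],None,fx=k,fy=k,interpolation=cv2.INTER_CUBIC),cv2.COLOR_RGB2BGR)
cv2.imwrite('pics/tc.png',crop(t,210,145,133,125,4.5)); cv2.imwrite('pics/sc.png',crop(s,195,170,155,135,4.4))
for n,c,(x,y,w,h) in(('top',t,(210,145,133,125)),('scene',s,(195,170,155,135))):
    g=cv2.cvtColor(c['pixels'],cv2.COLOR_RGB2GRAY)[y:y+h,x:x+w]; g4=cv2.resize(g,None,fx=4,fy=4,interpolation=cv2.INTER_CUBIC)
    m=(g4<75).astype(np.uint8)
    for k in cv2.findContours(m,cv2.RETR_EXTERNAL,cv2.CHAIN_APPROX_NONE)[0]:
        a=cv2.contourArea(k)/16
        if a>8:
            M=cv2.moments(k); u=M['m10']/M['m00']; v=M['m01']/M['m00']; U,V=(u+.5)/4-.5+x,(v+.5)/4-.5+y
            b=[round(float(q)/4,1) for q in cv2.boundingRect(k)]
            print(n,round(a,1),round(U,2),round(V,2),[b[0]+x,b[1]+y,b[2],b[3]],ray(c,U,V,.06)[:2].round(4),ray(c,U,V,.107)[:2].round(4))
# base top corners from top view
g=cv2.cvtColor(t['pixels'],cv2.COLOR_RGB2GRAY)
E
```

```text
top 56.8 310.19 242.25 [306.2, 238.5, 9.0, 8.8] [ 0.4734 -0.1093] [ 0.4723 -0.1053]
top 20.4 266.19 238.46 [264.0, 235.8, 5.2, 6.0] [0.4824 0.0005] [ 0.481  -0.0007]
top 40.7 235.29 232.3 [229.8, 230.2, 12.2, 5.2] [0.4975 0.078 ] [0.4954 0.073 ]
top 203.4 323.8 198.04 [316.0, 190.2, 16.8, 16.5] [ 0.5847 -0.1443] [ 0.5783 -0.1386]
top 1910.2 276.6 206.34 [251.8, 181.8, 50.5, 50.2] [ 0.5633 -0.0253] [ 0.5579 -0.0253]
top 12.2 238.93 160.21 [235.2, 157.8, 7.0, 5.0] [0.6815 0.0712] [0.6704 0.0666]
scene 127.0 316.43 272.95 [306.5, 266.8, 21.0, 13.5] [0.7169 0.011 ] [ 0.7381 -0.0065]
scene 42.4 334.86 265.84 [328.0, 259.5, 14.5, 11.5] [0.7232 0.0584] [0.7441 0.0385]
scene 18.2 330.54 244.2 [327.8, 241.5, 8.2, 5.2] [0.6681 0.0844] [0.6919 0.0631]
scene 51.7 223.14 220.59 [219.2, 217.0, 8.8, 8.2] [ 0.4703 -0.1061] [ 0.5041 -0.1176]
scene 810.0 249.21 276.06 [202.8, 216.2, 103.2, 88.8] [ 0.644  -0.1261] [ 0.669  -0.1366]
scene 1746.7 269.94 231.28 [244.5, 209.5, 51.8, 44.0] [ 0.5595 -0.0218] [ 0.5888 -0.0376]
scene 45.4 291.48 196.71 [286.0, 193.5, 12.0, 7.5] [0.4929 0.0821] [0.5256 0.0609]
scene 56.3 262.06 198.42 [259.8, 192.5, 6.0, 13.2] [0.4581 0.0133] [ 0.4926 -0.0043]
```

View pics/tc.png

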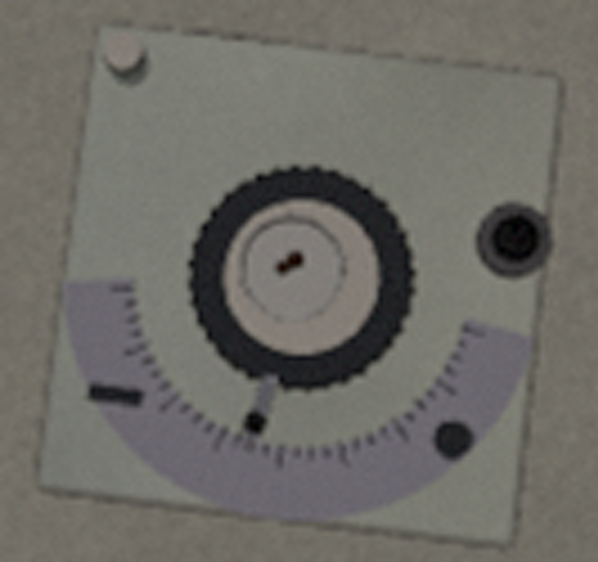

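View pics/sc.png

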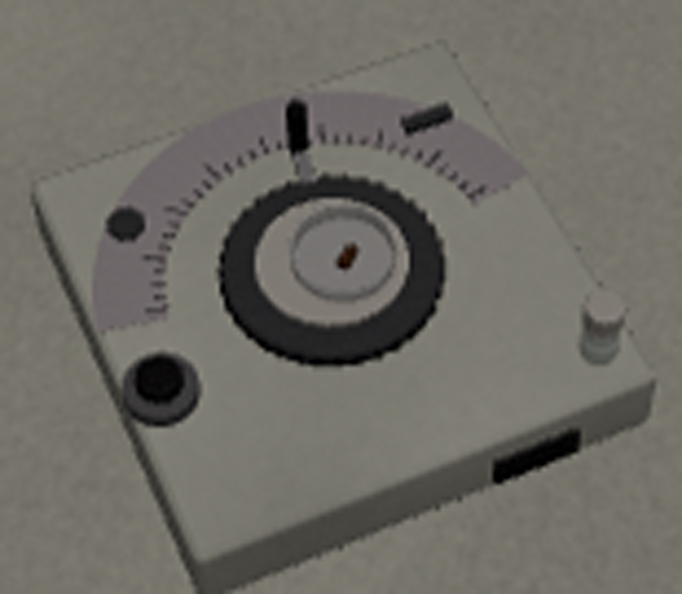

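The crops show the pin, the round marker (crop 452,440), the lamp button (515,238) and clear base corners. I'll triangulate next.

```bash
python3 - <<'E'
from h import *
t=np.load('pics/top0.png.npy',allow_pickle=True).item(); s=np.load('pics/scene0.png.npy',allow_pickle=True).item()
P=lambda u,v:((u+.5)/4.5-.5+210,(v+.5)/4.5-.5+145)
S=lambda u,v:((u+.5)/4.4-.5+195,(v+.5)/4.4-.5+170)
def tri(a,b):
    best=min(np.arange(.05,.13,.0005),key=lambda z:np.linalg.norm((ray(t,*a,z)-ray(s,*b,z))[:2])); return ray(t,*a,best).round(4),ray(s,*b,best).round(4)
C=np.array([ray(t,*P(*p),.06)[:2] for p in((98,25),(563,75),(515,545),(40,490))]); print('corners',C.round(4),C.mean(0))
print('edges',[np.degrees(np.arctan2(*(C[(i+1)%4]-C[i])[::-1])).round(1) for i in range(4)],np.linalg.norm(C-np.roll(C,1,0),axis=1))
Cs=np.array([ray(s,*S(*p),.06)[:2] for p in((440,42),(655,382),(203,563),(35,185))]); print('scene corners',Cs.round(4),Cs.mean(0))
print('disc/stage top',ray(t,*P(301,277),.074),ray(s,*S(331,263),.074))
print('ring top',ray(t,*P(301.5,278),.072),ray(s,*S(332,270),.07))
print('marker',ray(t,310.19,242.25,.0635),ray(s,223.14,220.59,.0635))
print('lamp',tri(P(516,237),S(159,378)))
print('lamp housing',ray(t,*P(515,240),.066))
print('pin',ray(t,266.19,238.6,.1), 'pin top',tri(P(254,425),S(296,106)),'pin base t',ray(t,*P(265,385),.073),'pintop scene',ray(s,*S(296,106),.107),'pin bottom scene',ray(s,*S(299,147),.073))
print('dish',ray(t,*P(295,268),.08),'vial',ray(t,*P(124,50),.105),'bar',ray(t,235.3,232.3,.068))
E
```

```text
corners [[ 0.7076  0.0909]
 [ 0.6792 -0.173 ]
 [ 0.4155 -0.1433]
 [ 0.4446  0.1191]] [ 0.56174175 -0.02660555]
edges [np.float64(-96.1), np.float64(173.6), np.float64(83.7), np.float64(-6.1)] [0.26449871 0.26541748 0.26542961 0.26402473]
scene corners [[ 0.445   0.1217]
 [ 0.7125  0.0908]
 [ 0.6823 -0.1684]
 [ 0.4176 -0.1384]] [ 0.56435811 -0.02358868]
disc/stage top [ 0.56210119 -0.02502635  0.074     ] [ 0.56321582 -0.02389472  0.074     ]
ring top [ 0.56177343 -0.02530437  0.072     ] [ 0.56511631 -0.02445698  0.07      ]
marker [ 0.47328509 -0.10903612  0.0635    ] [ 0.47276767 -0.10697195  0.0635    ]
lamp (array([ 0.5839, -0.1431,  0.08  ]), array([ 0.5846, -0.1413,  0.08  ]))
lamp housing [ 0.58412384 -0.14422712  0.066     ]
pin [ 0.48084369 -0.00056021  0.1       ] pin top (array([ 0.4795, -0.0005,  0.109 ]), array([0.4806, 0.0021, 0.109 ])) pin base t [ 0.50247713 -0.0054415   0.073     ] pintop scene [0.47907843 0.0028278  0.107     ] pin bottom scene [0.48152608 0.00205065 0.073     ]
dish [ 0.56637815 -0.02171916  0.08      ] vial [0.68204945 0.07123535 0.105     ] bar [0.49716214 0.07709042 0.068     ]
```

```bash
cat >> h.py <<'E'
A=np.array([.5625,-.0252])
def row(p,yaw,o=None):
    "world target TCP, world yaw of tool x (tool pointing down) -> row numbers"
    o=o or arm.get_obs(); R=o['orientation']; d=R.T@(np.array(p)-o['eef_pos'])*1000
    y=np.radians(yaw); T=np.array([[np.cos(y),np.sin(y),0],[np.sin(y),-np.cos(y),0],[0,0,-1]])
    w=np.degrees(cv2.Rodrigues(R.T@T)[0].ravel()); return np.r_[d,w].round(1).tolist()
def polar(a,r=.085,z=.085):
    b=np.radians(a); return [A[0]-r*np.cos(b),A[1]-r*np.sin(b),z]
E
python3 -c "
from h import *
p=polar(-42)
print(row(p[:2]+[.2],72)); print(p)"
```

```text
[-475.8, -520.0, 5.5, -0.0, 0.1, 93.6]
[np.float64(0.4993326898344215), np.float64(0.03167610154050295), 0.085]
```

{"method": "apply_moves", "body": {
  "targets": [
    [-40,-43,0,0,0,8,-1],
    [-80,-87,0,0,0,16,-1],
    [-120,-130,0,0,0,24,-1],
    [-160,-173,0,0,0,32,-1],
    [-200,-217,0,0,0,40,-1],
    [-240,-260,0,0,0,48,-1],
    [-280,-303,0,0,0,56,-1],
    [-320,-347,0,0,0,64,-1],
    [-360,-390,0,0,0,72,-1],
    [-400,-434,0,0,0,80,-1],
    [-440,-480,0,0,0,88,-1],
    [-476,-520,5,0,0,93,-1]
  ]
}}

```text
time: 1.6
eef_pos: [0.5002, 0.03, 0.2008]
orientation: [[0.302, 0.953, 0.001], [0.953, -0.302, 0.001], [0.001, 0.001, -1.0]]
ft_force: [0.0, 0.7, -0.1]
width: 0.0008
grip_force: 0.0
```

{"method": "apply_moves", "body": {
  "targets": [
    [0,0,0,0,0,0,-1],
    [0,0,0,0,0,0,-1]
  ]
}}

```text
time: 1.85
eef_pos: [0.4992, 0.0322, 0.2002]
orientation: [[0.298, 0.954, -0.001], [0.954, -0.298, -0.0], [-0.0, -0.001, -1.0]]
ft_force: [-0.3, -0.0, 1.4]
width: 0.0004
grip_force: 0.0
```

```bash
python3 -c "
from h import *
o=arm.get_obs();print(o['eef_pos'],o['joint_pos'],o['width'],o['ft_force'])
print(row(polar(-42),72))
c=cap('scene','s1.png');cv2.imwrite('pics/s1c.png',cv2.cvtColor(cv2.resize(c['pixels'][100:310,170:380],None,fx=2.8,fy=2.8),cv2.COLOR_RGB2BGR))"
```

```text
[0.49916886 0.0322237  0.20018391] [-47.04801035   9.38327282  40.54337693 116.12116961  -7.25190465
  56.98117173 -20.26832006] 0.00039540251563661684 [-0.30112746 -0.01253339  1.37642181]
[-0.4, 0.4, 115.2, -0.0, 0.0, 0.6]
```

View pics/s1c.png

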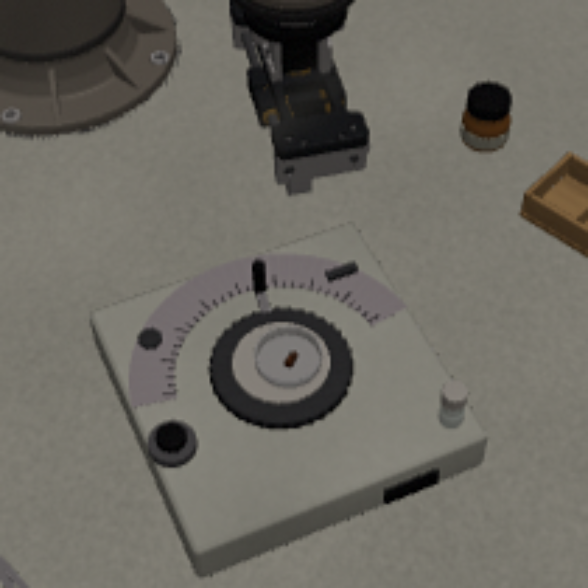

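The view shows the shut fingers above the scale between the pin and the bar marker, with free space below. I'll lower now.

{"method": "apply_moves", "body": {
  "targets": [
    [0,0,30,0,0,0,-1],
    [0,0,60,0,0,0,-1],
    [0,0,85,0,0,0,-1],
    [0,0,100,0,0,0,-1],
    [0,0,110,0,0,0,-1],
    [0,0,115,0,0,0,-1],
    [0,0,115,0,0,0,-1]
  ]
}}

```text
time: 2.78
eef_pos: [0.4997, 0.032, 0.0857]
orientation: [[0.299, 0.954, 0.0], [0.954, -0.299, 0.0], [0.0, 0.0, -1.0]]
ft_force: [-1.1, 0.2, 0.3]
width: 0.0006
grip_force: 0.0
```

```bash
python3 -c "
from h import *
o=arm.get_obs();print(o['eef_pos'],o['ft_force'])
for a in range(-38,31,4): print(a,row(polar(a),90+a+8 if a>-30 else 72.5,o))
"
```

```text
[0.49966551 0.03202206 0.08567059] [-1.13108846  0.16630159  0.25465877]
-38 [-5.9, -2.5, 0.7, 0.0, -0.0, 0.1]
-34 [-11.5, -4.4, 0.7, 0.0, -0.0, 0.1]
-30 [-17.3, -5.9, 0.7, 0.0, -0.0, 0.1]
-26 [-23.1, -7.0, 0.7, 0.0, -0.0, 0.6]
-22 [-29.0, -7.7, 0.7, 0.0, -0.0, -3.4]
-18 [-34.9, -7.9, 0.7, 0.0, -0.0, -7.4]
-14 [-40.9, -7.8, 0.7, 0.0, -0.0, -11.4]
-10 [-46.8, -7.2, 0.7, 0.0, -0.0, -15.4]
-6 [-52.6, -6.3, 0.7, 0.0, -0.0, -19.4]
-2 [-58.4, -4.9, 0.7, 0.0, -0.0, -23.4]
2 [-64.0, -3.1, 0.7, 0.0, -0.0, -27.4]
6 [-69.6, -1.0, 0.7, 0.0, -0.0, -31.4]
10 [-74.9, 1.6, 0.7, 0.0, -0.0, -35.4]
14 [-80.1, 4.5, 0.7, 0.0, -0.0, -39.4]
18 [-85.1, 7.7, 0.7, 0.0, -0.0, -43.4]
22 [-89.8, 11.3, 0.7, 0.0, -0.0, -47.4]
26 [-94.2, 15.3, 0.7, 0.0, -0.0, -51.4]
30 [-98.4, 19.5, 0.7, 0.0, -0.0, -55.4]
```

{"method": "apply_moves", "body": {
  "targets": [
    [-6,-2.5,0.7,0,0,0,-1],
    [-11.5,-4.4,0.7,0,0,0,-1],
    [-14.4,-5.2,0.7,0,0,0,-1],
    [-17.3,-5.9,0.7,0,0,0,-1],
    [-20,-6.5,0.7,0,0,0,-1],
    [-23,-7,0.7,0,0,0,-1],
    [-26,-7.4,0.7,0,0,-2,-1],
    [-29,-7.7,0.7,0,0,-4,-1],
    [-32,-7.8,0.7,0,0,-6,-1],
    [-35,-7.9,0.7,0,0,-8,-1],
    [-38,-7.9,0.7,0,0,-10,-1],
    [-41,-7.8,0.7,0,0,-12,-1]
  ]
}}

```text
time: 4.28
eef_pos: [0.4798, -0.005, 0.0848]
orientation: [[0.091, 0.996, -0.0], [0.996, -0.091, -0.0], [-0.0, -0.0, -1.0]]
ft_force: [1.9, 2.0, 0.4]
width: 0.0004
grip_force: 0.9
```

```bash
python3 -c "
from h import *
o=arm.get_obs();print(o['eef_pos'],o['ft_force'])
for a in range(-12,31,3): print(a,row(polar(a),90+a+8,o))
for n in('top','scene'):
    c=cap(n,n+'2.png')
t=arm.capture('top');s=arm.capture('scene')
a=cv2.resize(t['pixels'][145:270,210:343],(399,375));b=cv2.resize(s['pixels'][150:290,195:335],(375,375))
cv2.imwrite('pics/m2.png',cv2.cvtColor(np.hstack([a,b]),cv2.COLOR_RGB2BGR))
"
```

```text
[ 0.47976027 -0.00504252  0.08476968] [1.89045505 2.03311482 0.41442732]
-12 [-2.5, -0.2, -0.2, -0.0, 0.0, -1.2]
-9 [-6.9, -0.6, -0.2, -0.0, 0.0, -4.2]
-6 [-11.4, -0.8, -0.2, -0.0, 0.0, -7.2]
-3 [-15.8, -0.7, -0.2, -0.0, 0.0, -10.2]
0 [-20.3, -0.4, -0.2, -0.0, 0.0, -13.2]
3 [-24.7, 0.1, -0.2, -0.0, 0.0, -16.2]
6 [-29.1, 0.9, -0.2, -0.0, 0.0, -19.2]
9 [-33.4, 1.8, -0.2, -0.0, -0.0, -22.2]
12 [-37.7, 3.1, -0.2, -0.0, -0.0, -25.2]
15 [-41.9, 4.5, -0.2, -0.0, -0.0, -28.2]
18 [-46.1, 6.1, -0.2, -0.0, -0.0, -31.2]
21 [-50.1, 8.0, -0.2, -0.0, -0.0, -34.2]
24 [-54.0, 10.1, -0.2, -0.0, -0.0, -37.2]
27 [-57.9, 12.3, -0.2, -0.0, -0.0, -40.2]
30 [-61.6, 14.8, -0.2, -0.0, -0.0, -43.2]
```

View pics/m2.png

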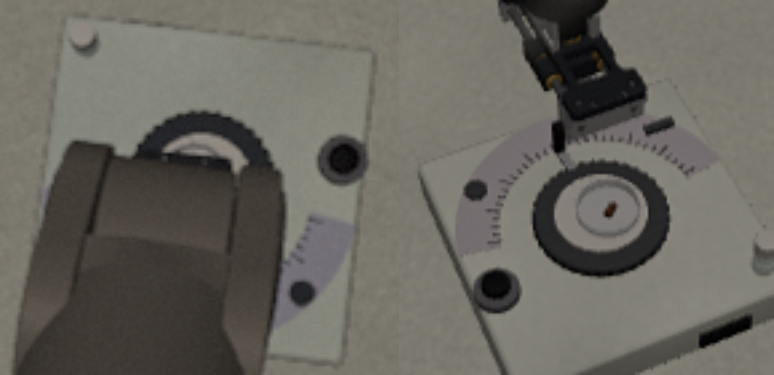

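The view shows the finger pushing the pin, which now sits at about (559,137) in the right half. Nothing else has moved. I'll keep pushing.

{"method": "apply_moves", "body": {
  "targets": [
    [-4,-0.3,0,0,0,-2,-1],
    [-8,-0.6,0,0,0,-5,-1],
    [-12,-0.8,0,0,0,-8,-1],
    [-16,-0.7,0,0,0,-10,-1],
    [-20,-0.4,0,0,0,-13,-1],
    [-24,0,0,0,0,-16,-1],
    [-28,0.7,0,0,0,-18.5,-1],
    [-32,1.5,0,0,0,-21,-1],
    [-36,2.6,0,0,0,-24,-1],
    [-40,3.8,0,0,0,-27,-1],
    [-44,5.3,0,0,0,-29.5,-1],
    [-47,6.5,0,0,0,-32,-1]
  ]
}}

```text
time: 5.98
eef_pos: [0.4819, -0.0521, 0.0847]
orientation: [[-0.449, 0.893, -0.0], [0.893, 0.449, 0.0], [0.0, -0.0, -1.0]]
ft_force: [1.0, 2.4, -0.6]
width: 0.0004
grip_force: 1.1
```

```bash
python3 -c "
from h import *
o=arm.get_obs();print(o['eef_pos'],o['ft_force'])
e=o['eef_pos'][:2]-A;print('finger ang',np.degrees(np.arctan2(-e[1],-e[0])),np.hypot(*e))
for a in range(20,35,2): print(a,row(polar(a),90+a+8,o))
s=cap('scene','s3.png')
x,y,w,h=195,170,155,135
for p in ([.5,-.083,.107],[.473,-.108,.065]): print((proj(s,p)-[x,y])*4.4)
im=cv2.cvtColor(cv2.resize(s['pixels'][y:y+h,x:x+w],None,fx=4.4,fy=4.4,interpolation=cv2.INTER_CUBIC),cv2.COLOR_RGB2BGR)
cv2.imwrite('pics/s3c.png',im)
"
```

```text
[ 0.48187131 -0.05208756  0.08468859] [ 0.99295585  2.41977377 -0.60632296]
finger ang 18.44219316738943 0.08499368105332583
20 [-2.3, -0.3, -0.3, -0.0, -0.0, -1.3]
22 [-5.2, -0.6, -0.3, -0.0, -0.0, -3.3]
24 [-8.2, -0.8, -0.3, -0.0, -0.0, -5.3]
26 [-11.2, -0.9, -0.3, -0.0, -0.0, -7.3]
28 [-14.1, -0.9, -0.3, -0.0, -0.0, -9.3]
30 [-17.1, -0.7, -0.3, -0.0, -0.0, -11.3]
32 [-20.1, -0.5, -0.3, -0.0, -0.0, -13.3]
34 [-23.0, -0.2, -0.3, -0.0, -0.0, -15.3]
[[177.05058374 191.30058657]]
[[122.108167   222.05229961]]
```

View pics/s3c.png

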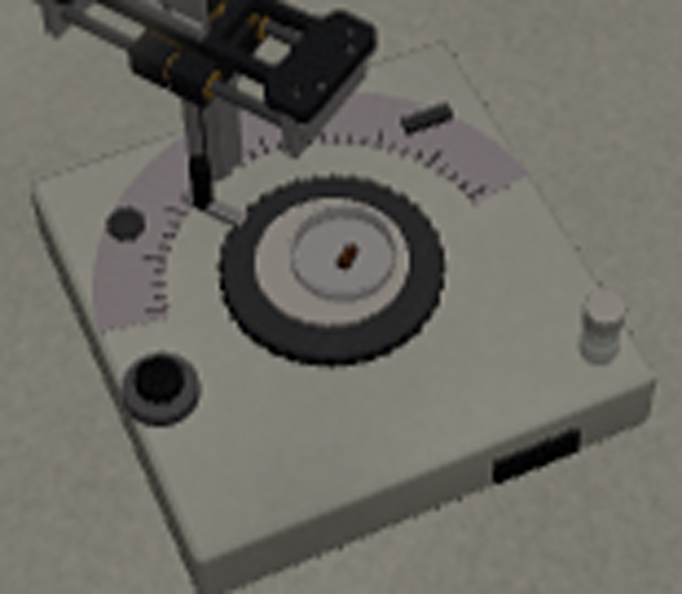

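The view shows the pin at crop (199,160)-(202,205), still short of the round marker at (126,224). I'll measure the lever angle from this view.

```bash
cat >> h.py <<'E'
S=lambda u,v:((u+.5)/4.4-.5+195,(v+.5)/4.4-.5+170)
def ang(s,u,v,z,ax=(.5642,-.0239)):
    p=ray(s,*S(u,v),z)[:2]-np.array(ax); return np.degrees(np.arctan2(-p[1],-p[0])).round(2),np.hypot(*p).round(4)
E
python3 - <<'E'
from h import *
s=np.load('pics/s3.png.npy',allow_pickle=True).item()
print(ang(s,199,160,.107),ang(s,201,203,.073))
g=cv2.imread('pics/s3c.png',0); m=np.zeros_like(g); m[150:215,180:222]=(g[150:215,180:222]<55)
k=max(cv2.findContours(m,cv2.RETR_EXTERNAL,cv2.CHAIN_APPROX_NONE)[0],key=cv2.contourArea);M=cv2.moments(k);u,v=M['m10']/M['m00'],M['m01']/M['m00'];print(u,v,cv2.boundingRect(k),ang(s,u,v,.09))
E
```

```text
(np.float64(26.15), np.float64(0.0879)) (np.float64(28.88), np.float64(0.0867))
201.01688138605064 179.02917221975417 (189, 150, 25, 61) (np.float64(26.28), np.float64(0.0879))
```

{"method": "apply_moves", "body": {
  "targets": [
    [-2.5,-0.3,0,0,0,-1.5,-1],
    [-5.2,-0.6,0,0,0,-3.3,-1],
    [-8.2,-0.8,0,0,0,-5.3,-1],
    [-11.2,-0.9,0,0,0,-7.3,-1],
    [-14.1,-0.9,0,0,0,-9.3,-1],
    [-16,-0.8,0,0,0,-10.5,-1],
    [-17.8,-0.7,0,0,0,-11.7,-1],
    [-19,-0.6,0,0,0,-12.5,-1],
    [-19,-0.6,0,0,0,-12.5,-1]
  ]
}}

```text
time: 7.15
eef_pos: [0.4899, -0.0696, 0.0848]
orientation: [[-0.631, 0.776, -0.0], [0.776, 0.631, -0.0], [-0.0, -0.0, -1.0]]
ft_force: [0.8, 1.7, -1.8]
width: 0.0006
grip_force: 0.7
```

```bash
python3 - <<'E'
from h import *
o=arm.get_obs();print(o['eef_pos'],o['ft_force'])
e=o['eef_pos'][:2]-A;print('finger ang',np.degrees(np.arctan2(-e[1],-e[0])),np.hypot(*e))
for a in (32,33,34,35): print(a,row(polar(a),90+a+8,o))
s=cap('scene','s4.png')
x,y,w,h=205,170,60,60
im=cv2.cvtColor(cv2.resize(s['pixels'][y:y+h,x:x+w],None,fx=10,fy=10,interpolation=cv2.INTER_CUBIC),cv2.COLOR_RGB2BGR)
cv2.imwrite('pics/s4c.png',im)
E
```

```text
[ 0.48989117 -0.06961727  0.08477031] [ 0.83620723  1.6534101  -1.82964698]
finger ang 31.45553391992927 0.08511718804671196
32 [-0.8, 0.0, -0.2, -0.0, 0.0, -0.9]
33 [-2.3, -0.2, -0.2, -0.0, 0.0, -1.9]
34 [-3.8, -0.3, -0.2, -0.0, 0.0, -2.9]
35 [-5.2, -0.4, -0.2, -0.0, 0.0, -3.9]
```

View pics/s4c.png

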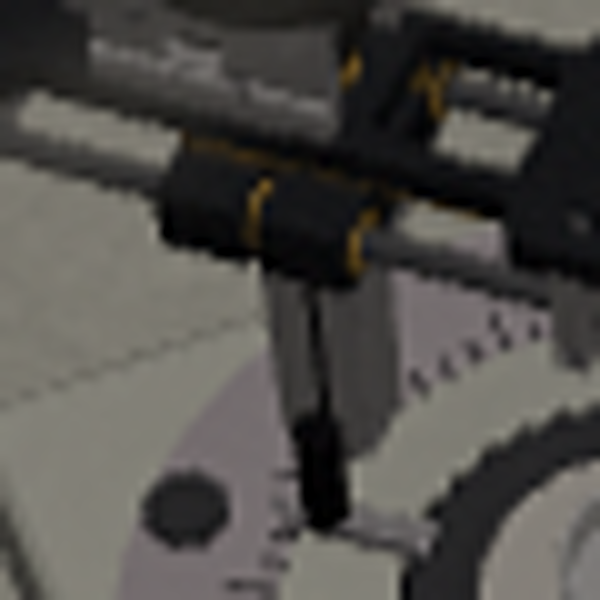

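The view shows the pin at crop (322,475) and the lever just short of pointing at the round marker at (186,508). I'll push about 1.7° more, back off and rise.

{"method": "apply_moves", "body": {
  "targets": [
    [-1.2,-0.1,0,0,0,-0.8,-1],
    [-2.4,-0.2,0,0,0,-1.6,-1],
    [-2.4,-0.2,0,0,0,-1.6,-1]
  ]
}}

```text
time: 7.58
eef_pos: [0.4912, -0.0716, 0.0848]
orientation: [[-0.653, 0.758, -0.0], [0.758, 0.653, -0.0], [-0.0, -0.0, -1.0]]
ft_force: [-0.3, 1.4, -0.0]
width: 0.0007
grip_force: 0.7
```

{"method": "apply_moves", "body": {
  "targets": [
    [4,0,0,0,0,0,-1],
    [12,0,0,0,0,0,-1],
    [20,0,0,0,0,0,-1],
    [20,0,-40,0,0,0,-1],
    [20,0,-90,0,0,0,-1],
    [20,0,-130,0,0,0,-1],
    [60,0,-130,0,0,0,-1],
    [110,0,-130,0,0,0,-1],
    [160,0,-130,0,0,0,-1],
    [210,0,-130,0,0,0,-1],
    [260,0,-130,0,0,0,-1],
    [260,0,-130,0,0,0,-1]
  ]
}}

```text
time: 9.07
eef_pos: [0.3198, 0.1273, 0.2149]
orientation: [[-0.656, 0.755, 0.001], [0.755, 0.656, 0.0], [-0.0, 0.001, -1.0]]
ft_force: [0.5, 0.2, -0.8]
width: 0.0006
grip_force: 0.0
```

```bash
python3 - <<'E'
from h import *
o=arm.get_obs();print(o['eef_pos'],o['ft_force'])
t=cap('top','t5.png');s=cap('scene','s5.png')
def cr(c,x,y,w,h,k): return cv2.cvtColor(cv2.resize(c['pixels'][y:y+h,x:x+w],None,fx=k,fy=k,interpolation=cv2.INTER_CUBIC),cv2.COLOR_RGB2BGR)
a=cr(t,262,195,66,66,6);b=cr(s,210,180,66,66,6)
cv2.imwrite('pics/m5.png',np.hstack([a,b]))
E
```

```text
[0.31975268 0.12732975 0.21486142] [ 0.47377919  0.17733217 -0.83727524]
```

View pics/m5.png

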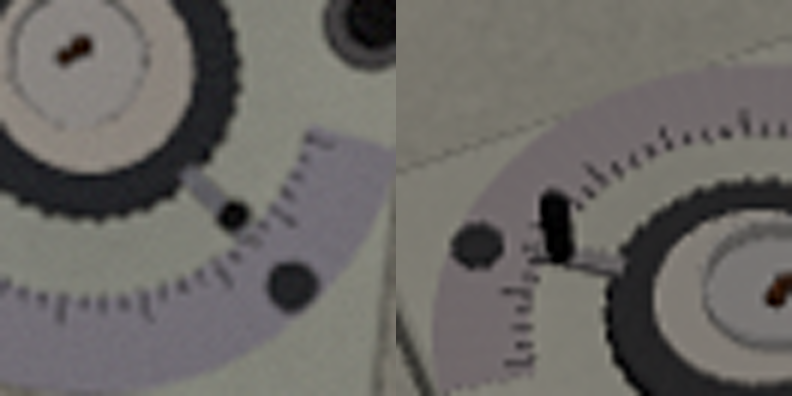

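The pin has stayed put, with its top at (234,216) and the marker at (292,287) in the left crop. In the right crop the pin stands at (556,225) and the marker at (476,246).

```bash
python3 - <<'E'
from h import *
t=np.load('pics/t5.png.npy',allow_pickle=True).item();s=np.load('pics/s5.png.npy',allow_pickle=True).item()
def blob(c,box,th,k=8):
    x,y,w,h=box; g=cv2.resize(cv2.cvtColor(c['pixels'],cv2.COLOR_RGB2GRAY)[y:y+h,x:x+w],None,fx=k,fy=k,interpolation=cv2.INTER_CUBIC)
    m=(g<th).astype(np.uint8); q=max(cv2.findContours(m,cv2.RETR_EXTERNAL,cv2.CHAIN_APPROX_NONE)[0],key=cv2.contourArea); M=cv2.moments(q)
    X,Y,W,H=cv2.boundingRect(q); f=lambda u,v:((u+.5)/k-.5+x,(v+.5)/k-.5+y)
    return f(M['m10']/M['m00'],M['m01']/M['m00']),f(X+W/2,Y),f(X+W/2,Y+H)
def an(p,a): d=p[:2]-np.array(a); return round(np.degrees(np.arctan2(-d[1],-d[0])),2),round(float(np.hypot(*d)),4)
P=blob(t,(294,224,14,14),50); M=blob(t,(304,236,14,14),75)
print('px',P[0],M[0])
# ring in top & scene: outer contour ellipse
def ring(c,box,z):
    x,y,w,h=box;g=cv2.cvtColor(c['pixels'],cv2.COLOR_RGB2GRAY)[y:y+h,x:x+w];g=cv2.resize(g,None,fx=4,fy=4,interpolation=cv2.INTER_CUBIC)
    m=cv2.morphologyEx((g<75).astype(np.uint8),cv2.MORPH_OPEN,np.ones((25,25)))
    cs,hh=cv2.findContours(m,cv2.RETR_CCOMP,cv2.CHAIN_APPROX_NONE); q=max([cs[i] for i in range(len(cs)) if hh[0][i][3]>=0],key=cv2.contourArea)
    (u,v),ax,_=cv2.fitEllipse(q); print('inner ellipse',ax); return ray(c,(u+.5)/4-.5+x,(v+.5)/4-.5+y,z)
at=ring(t,(245,175,65,65),.073); as_=ring(s,(238,200,65,60),.073); print(at,as_)
mt=ray(t,*M[0],.0645); pt=ray(t,*P[0],.104)
Ms=blob(s,(217,212,14,18),75); Ps=blob(s,(230,208,13,22),55)
ms=ray(s,*Ms[0],.0645); ps=ray(s,*Ps[0],.089)
for n,a in(('top',at[:2]),('scene',as_[:2])): 
    m,p=(mt,pt) if n=='top' else (ms,ps); print(n,'marker',an(m,a),'pin',an(p,a), 'lever end:', )
print('bar root top',ray(t,262+192/6,195+182/6,.073))
print(m,pt,ps,mt,ms)
E
```

```text
px (300.41335338996385, 230.56680627654555) (310.2044156312532, 242.25377227884033)Traceback (most recent call last):
  File "<stdin>", line 17, in <module>
  File "<stdin>", line 15, in ring
ValueError: max() iterable argument is empty
```

```bash
python3 - <<'E'
from h import *
t=np.load('pics/t5.png.npy',allow_pickle=True).item();s=np.load('pics/s5.png.npy',allow_pickle=True).item()
def cs(c,box,th,k=8,mode=cv2.RETR_EXTERNAL,op=1):
    x,y,w,h=box; g=cv2.resize(cv2.cvtColor(c['pixels'],cv2.COLOR_RGB2GRAY)[y:y+h,x:x+w],None,fx=k,fy=k,interpolation=cv2.INTER_CUBIC)
    m=cv2.morphologyEx((g<th).astype(np.uint8),cv2.MORPH_OPEN,np.ones((op,op)))
    return cv2.findContours(m,mode,cv2.CHAIN_APPROX_NONE), lambda u,v:((u+.5)/k-.5+x,(v+.5)/k-.5+y)
def blob(c,box,th):
    (q,_),f=cs(c,box,th); q=max(q,key=cv2.contourArea); M=cv2.moments(q); return f(M['m10']/M['m00'],M['m01']/M['m00'])
def ring(c,box):
    (q,_),f=cs(c,box,75,4,cv2.RETR_EXTERNAL,13); q=max(q,key=cv2.contourArea); (u,v),ax,_=cv2.fitEllipse(cv2.convexHull(q)); print(ax)
    # inner: light stage region inside
    x,y,w,h=box; g=cv2.resize(cv2.cvtColor(c['pixels'],cv2.COLOR_RGB2GRAY)[y:y+h,x:x+w],None,fx=4,fy=4,interpolation=cv2.INTER_CUBIC)
    lab=cv2.connectedComponents((g>75).astype(np.uint8))[1]; L=lab[int(v)+25,int(u)+30]; r=(lab==L).astype(np.uint8)
    qi=max(cv2.findContours(r,cv2.RETR_EXTERNAL,cv2.CHAIN_APPROX_NONE)[0],key=cv2.contourArea); (ui,vi),axi,_=cv2.fitEllipse(cv2.convexHull(qi)); print('in',axi)
    return ray(c,*f(u,v),.071),ray(c,*f(ui,vi),.074)
def an(p,a): d=p[:2]-a[:2]; return round(np.degrees(np.arctan2(-d[1],-d[0])),2),round(float(np.hypot(*d)),4)
for n,c,rb,mb,pb,th,pz in(('top',t,(245,175,65,65),(304,236,14,14),(294,224,14,14),50,.105),('scene',s,(238,200,65,60),(217,212,14,18),(230,208,13,22),55,.089)):
    m=ray(c,*blob(c,mb,75),.0645);p=ray(c,*blob(c,pb,th),pz)
    for a in ring(c,rb): print(n,a.round(4),'marker',an(m,a),'pin',an(p,a))
    print(m,p)
E
```

```text
(198.61570739746094, 199.5438995361328)
in (138.64266967773438, 139.51116943359375)
top [ 0.5617 -0.0252  0.071 ] marker (np.float64(43.48), 0.1218) pin (np.float64(42.87), 0.084)
top [ 0.5623 -0.0251  0.074 ] marker (np.float64(43.3), 0.1223) pin (np.float64(42.62), 0.0845)
[ 0.47325431 -0.10898567  0.0645    ] [ 0.5001123  -0.08229513  0.105     ]
(174.72335815429688, 208.48965454101562)
in (116.37786102294922, 140.7484130859375)
scene [ 0.5663 -0.0254  0.071 ] marker (np.float64(41.42), 0.1237) pin (np.float64(40.31), 0.0872)
scene [ 0.5624 -0.0232  0.074 ] marker (np.float64(43.38), 0.1223) pin (np.float64(43.09), 0.0858)
[ 0.47352837 -0.10720891  0.0645    ] [ 0.49977432 -0.08180068  0.089     ]
```

The lever is within about 0.5° of the marker's middle in both views. Next is the lamp button.

```bash
python3 -c "
from h import *
o=arm.get_obs()
print(row([.5842,-.1425,.215],131,o));print(row([.5842,-.1425,.215],90,o))"
```

```text
[-374.5, 23.7, -0.0, 0.0, 0.0, -0.2]
[-374.5, 23.7, -0.0, 0.0, -0.0, 40.8]
```

{"method": "apply_moves", "body": {
  "targets": [
    [-45,3,0,0,0,5,-1],
    [-90,6,0,0,0,10,-1],
    [-135,9,0,0,0,15,-1],
    [-180,12,0,0,0,20,-1],
    [-225,15,0,0,0,25,-1],
    [-270,18,0,0,0,30,-1],
    [-310,20,0,0,0,35,-1],
    [-345,22,0,0,0,40,-1],
    [-365,23,0,0,0,41,-1],
    [-374.5,23.7,0,0,0,41,-1],
    [-374.5,23.7,0,0,0,41,-1],
    [-374.5,23.7,0,0,0,41,-1]
  ]
}}

```text
time: 10.68
eef_pos: [0.5835, -0.1421, 0.2149]
orientation: [[0.004, 1.0, -0.0], [1.0, -0.004, 0.0], [0.0, -0.0, -1.0]]
ft_force: [0.1, 0.2, -0.1]
width: 0.0003
grip_force: 0.0
```

{"method": "apply_moves", "body": {
  "targets": [
    [0,0,40,0,0,0,-1],
    [0,0,80,0,0,0,-1],
    [0,0,110,0,0,0,-1],
    [0,0,122,0,0,0,-1],
    [0,0,128,0,0,0,-1],
    [0,0,128,0,0,0,-1]
  ]
}}

```text
time: 11.42
eef_pos: [0.5843, -0.1427, 0.0875]
orientation: [[0.005, 1.0, 0.001], [1.0, -0.005, 0.0], [0.0, 0.001, -1.0]]
ft_force: [0.8, 0.9, -0.1]
width: 0.0003
grip_force: 0.0
```

Descending in small steps, watching the force.

{"method": "apply_moves", "body": {
  "targets": [
    [0,0,2,0,0,0,-1],
    [0,0,4,0,0,0,-1],
    [0,0,6,0,0,0,-1],
    [0,0,8,0,0,0,-1],
    [0,0,8,0,0,0,-1]
  ]
}}

```text
time: 12.05
eef_pos: [0.5842, -0.1428, 0.0788]
orientation: [[0.005, 1.0, 0.0], [1.0, -0.005, -0.0], [-0.0, 0.0, -1.0]]
ft_force: [1.1, 0.4, 3.6]
width: 0.0004
grip_force: 1.7
```

{"method": "apply_moves", "body": {
  "targets": [
    [0,0,1.5,0,0,0,-1],
    [0,0,3,0,0,0,-1],
    [0,0,3,0,0,0,-1]
  ]
}}

```text
time: 12.42
eef_pos: [0.5842, -0.1429, 0.0762]
orientation: [[0.005, 1.0, 0.0], [1.0, -0.005, 0.0], [0.0, 0.0, -1.0]]
ft_force: [-1.4, 2.9, 9.7]
width: 0.0001
grip_force: 5.4
```

{"method": "apply_moves", "body": {
  "targets": [
    [0,0,1,0,0,0,-1],
    [0,0,2,0,0,0,-1],
    [0,0,2,0,0,0,-1]
  ]
}}

```text
time: 12.8
eef_pos: [0.5844, -0.1429, 0.0756]
orientation: [[0.005, 1.0, 0.001], [1.0, -0.005, 0.001], [0.001, 0.001, -1.0]]
ft_force: [-10.7, 3.5, 37.5]
width: 0.0006
grip_force: 18.7
```

{"method": "apply_moves", "body": {
  "targets": [
    [0,0,-2,0,0,0,-1],
    [0,0,-2,0,0,0,-1]
  ]
}}

```text
time: 13.05
eef_pos: [0.5842, -0.1428, 0.0762]
orientation: [[0.005, 1.0, 0.001], [1.0, -0.005, 0.0], [0.0, 0.001, -1.0]]
ft_force: [-0.7, 1.9, 11.0]
width: 0.0002
grip_force: 5.4
```

{"method": "apply_moves", "body": {
  "targets": [
    [0,0,-2,0,0,0,-1],
    [0,0,-2,0,0,0,-1]
  ]
}}

```text
time: 13.3
eef_pos: [0.5842, -0.1428, 0.0779]
orientation: [[0.005, 1.0, 0.0], [1.0, -0.005, -0.0], [-0.0, 0.0, -1.0]]
ft_force: [2.4, 0.1, 3.5]
width: 0.0004
grip_force: 1.9
```

{"method": "apply_moves", "body": {
  "targets": [
    [0,0,-2,0,0,0,-1],
    [0,0,-2,0,0,0,-1]
  ]
}}

```text
time: 13.55
eef_pos: [0.5841, -0.1428, 0.0799]
orientation: [[0.005, 1.0, 0.0], [1.0, -0.005, -0.0], [-0.0, 0.0, -1.0]]
ft_force: [2.6, 1.1, 3.0]
width: 0.0007
grip_force: 1.4
```

{"method": "apply_moves", "body": {
  "targets": [
    [0,0,-2,0,0,0,-1],
    [0,0,-2,0,0,0,-1]
  ]
}}

```text
time: 13.8
eef_pos: [0.5837, -0.1428, 0.0818]
orientation: [[0.005, 1.0, -0.0], [1.0, -0.005, -0.0], [-0.0, -0.0, -1.0]]
ft_force: [0.9, 0.3, 2.0]
width: 0.0005
grip_force: 0.8
```

The force rises smoothly from about z = 0.082 to a hard stop at 0.076. That is the full 6 mm of travel, and the button followed the finger back up. Retreating now.

{"method": "apply_moves", "body": {
  "targets": [
    [0,0,-15,0,0,0,-1],
    [0,0,-50,0,0,0,-1],
    [0,0,-90,0,0,0,-1],
    [0,0,-130,0,0,0,-1],
    [0,-40,-140,0,0,0,-1],
    [-40,-80,-140,0,0,0,-1],
    [-80,-120,-140,0,0,0,-1],
    [-120,-120,-140,0,0,0,-1],
    [-160,-120,-140,0,0,0,-1],
    [-160,-120,-140,0,0,0,-1],
    [-160,-120,-140,0,0,0,-1]
  ]
}}

```text
time: 15.18
eef_pos: [0.4629, -0.3019, 0.222]
orientation: [[0.005, 1.0, -0.0], [1.0, -0.005, 0.0], [0.0, -0.0, -1.0]]
ft_force: [0.4, 0.6, -0.8]
width: 0.0007
grip_force: 0.0
```

```bash
python3 - <<'E'
from h import *
o=arm.get_obs();print(o['eef_pos'],o['ft_force'],o['time'])
t=cap('top','t6.png');s=cap('scene','s6.png')
a=t['pixels'][60:310,60:470];b=cv2.resize(s['pixels'][100:380,60:460],None,fx=250/280,fy=250/280)
cv2.imwrite('pics/m6.png',cv2.cvtColor(np.hstack([a,b]),cv2.COLOR_RGB2BGR))
for n,c in(('top5',t),('s5',s)):
    old=np.load('pics/t5.png.npy' if n=='top5' else 'pics/s5.png.npy',allow_pickle=True).item()
    d=cv2.absdiff(old['pixels'],c['pixels']).max(2)
    print(n,'diff in pin/lamp area',(d[224:238,294:308]>40).sum() if n=='top5' else (d[208:230,230:243]>40).sum())
E
```

```text
[ 0.46290846 -0.30186649  0.22202445] [ 0.44871442  0.63897946 -0.84092526] 15.175
top5 diff in pin/lamp area 0
s5 diff in pin/lamp area 0
```

View pics/m6.png

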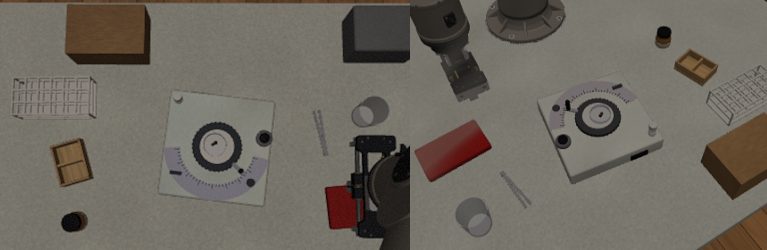

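The lever still points at the round marker, the button is up, and nothing else has moved. The arm is clear of the bench, so I'm handing in.

```bash
python3 -c "
from plant import arm
print(arm.close_job())"
```

```text
the job is handed in; nothing more can be done
None
```

The job is handed in: the lever points within about 0.5–1° of the round marker's middle, the lamp button was pressed to its stop and sprang back, and nothing else on the bench appears to have moved. The firmest push was 37.5 N, with the fingertip at the button's stop.

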